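# Pump up the cold-mounting pressure pot

### The arm

A 6-joint arm with a two-finger parallel gripper is mounted at the origin on the work surface. World frame = base frame: x ahead of the robot, y to its left, z up, the work surface at z = 0. Lengths are in m, angles in rad, forces in N, time in s.
With the tool pointing down it reaches from about 0.375 to 0.975 m from the base axis. Payload 3.8 kg.
Tool frame: the origin (TCP) lies midway between the tips of the shut fingers; the grasp point (between the pads) lies 19 mm behind it; x points along the fingers, y is the direction in which the jaws open and shut, and the axes are right-handed (so a half turn about x gives the same grasp; the last joint's range is limited). The gripper opens to 88 mm and grips with 3 to 60 N. Pads are 18 mm wide; open, the fingers measure 123 mm over their backs; the gripper's body (75 mm by 187 mm) begins 45 mm behind the grasp point.
Start: joints at [-1.322, 0.264, 1.604, -0, 1.274, -0.037], TCP at [0.19, -0.648, 0.239] pointing down, gripper open.
Joint ranges: [-2.63, 2.63], [-0.94, 2.18], [0.31, 2.57], [-1.31, 4.45], [0, 2.66], [-2.55, 2.55]. Speed limits (rad/s): [2.57, 2.57, 3.14, 3.14, 3.14, 3.14].

### API

Orientations are given as a rotation vector (axis times angle).
In Python, from cell import manip, inverse_kinematics, cams, order gives the robot as it stands. Calls block until the motion is done:
- manip.move_pose(position, orientation): joint-space move of the TCP to a pose.
- manip.move_linear(position, rate=0.15, rot=None): straight line of the TCP; rot=None keeps the orientation; rate is the mean speed in m/s.
- manip.set_joints(angles): joint-space move.
- manip.set_gripper(opening, force=None): finger opening in m; force is the grip in N (None keeps the last); returns when the fingers have stopped.
- manip.dwell(seconds).
- inverse_kinematics(position, orientation): joint angles nearest the present ones, or None.
- manip.state(): the state.
- cams.capture(name): name is "side" or "top"; returns a dict with "image" (420x560x3 uint8, blue, green, red), "z_map" (420x560 float32, m along the optical axis (not along the pixel's ray), 0 where there is no reading), "intrinsics" (3x3 intrinsics, pixels), "position" and "orientation" of the camera in the world. Camera axes: x right, y down, z forward; pixel columns grow to the right and rows downward; lengths in m; the calibration is good to about 2 mm. A picture is of the moment at which its call begins.
A pose or a line that the arm cannot do raises manip.IKError and nothing moves.
- order.close_job(): hands the job in, once; it reports no verdict.
The state is a dict: "clock": time; "joint_pos": joint angles; "joint_velocities": joint speeds; "tau": joint torques, N m; "tool_pos": TCP position; "tcp_rot": TCP orientation; "contact_force": force on the tool from outside, world axes, zero at the start; "moment": the same for the moment, N m; "gripper_width": finger opening in m.
Only numpy, scipy, OpenCV 4.12 (cv2) and the standard library are available. Lean on these libraries where they do the work, as an engineer would, in place of code of your own. Each camera call takes 0.05 s, during which the arm holds its last target.

### The job

The pressure pot is closed with resin mounts curing inside: bring it up to curing pressure. With the fingertips, push the black pump knob on its lid all the way down and let it spring right back up, stroke after stroke, until the green indicator pin stands fully out, its orange ring wholly clear of the brass housing, then leave the knob up and take the hand away. Do not touch the pin or the red release lever, and do not move or lift anything that stands round the pot.

Things in the scene. Friction and masses are not known exactly. Their poses are not given: they have to be found in the camera images.
- pot: The pressure pot: light grey cast cylinder, 170 mm across, aluminium lid 192 mm across, its flat top 146 mm above the bench; three wing-nut bolts (out to 120 mm from the axis, 165 mm high), two black handles (out to 124 mm). Heavy, does not shift. Origin on its axis at the bench, z up. The pump is on the axis; a fixed brass safety valve (169 mm high) stands 60 mm off it at azimuth 300 degrees.
- pump_top (a point): Centre of the flat top of the black pump knob (46 mm across, flat top 38 mm across), on the pot's axis; it moves with the knob: 225 mm above the bench when up, 200 mm when fully down.
- pump (a joint): How far the knob is pushed down, in m: 0 up, 0.025 at its lower stop. A spring returns it: 3 N to start it, 11 N at the bottom, plus a little drag. A full stroke down and back lifts the pin about 3 mm (the first may give more or less); under about two thirds of the travel, down or back, may give nothing. Four to six strokes are needed. Once the pin is fully out further strokes change nothing.
- pin (a joint): How far the indicator pin stands out, in m: 0 to 0.009 at the start, about 0.0195 fully out; it rises while the knob goes down and stays there. Fully out is above 0.0175.
- pin_top (a point): Centre of the top of the indicator pin: a 10 mm green pin in a brass housing (27 mm across, its top 160 mm above the bench) on the lid, 55 mm from the pump's axis at azimuth 40 degrees of the pot (from x towards y). It rises from 162 to about 182 mm above the bench. Its 4 mm orange ring comes wholly clear of the housing when the pin is fully out. Not to be touched.
- release (a joint): Angle of the red release lever in rad: 0 lying flat (shut), as it must stay; it grows to 1.3 as the lever is lifted.
- release_tip (a point): Near the outer end of the red release lever: a flat bar 40 x 11 mm lying level on the lid, its top 167 mm above the bench, reaching from 52 to 92 mm from the pump's axis at azimuth 205 degrees of the pot. Not to be touched.
- resin_bottle: Bystander: amber resin bottle, 64 mm across, 150 mm high; origin at the centre of its underside.
- hardener_bottle: Bystander: white hardener bottle with a red cap, 42 mm across, 105 mm high; origin at the centre of its underside.
- beaker: Bystander: glass beaker, 64 mm across, 78 mm high; origin at the centre of its underside.
- mould_a: Bystander: empty blue mounting cup, 42 mm across, 32 mm high; origin at the centre of its underside.
- mould_b: Bystander: empty orange mounting cup, 42 mm across, 32 mm high; origin at the centre of its underside.
- mount: Bystander: finished red resin mount with a steel specimen in its top, 30 mm across, 20 mm high; origin at the centre of its underside.
- spatula: Bystander: steel spatula with a green handle lying flat, 195 mm long, 4 mm thick; origin near its middle at the bench, its x axis along it.

How it is judged:
By the outcome, as a careful person would: the job done as asked, in the order asked, and still so for the second after the job is handed in, with the robot touching nothing.
It also fails if it takes over 48 s, if anything falls off the work surface, if the arm or the gripper's body presses on something with over 40 N, if the wrist force passes 120 N, or if a joint passes its speed limit or range.

## Working session

There is one attempt and no reset: what is moved stays moved. The work goes in short steps, each a Python script; the robot and the scene stay as the last script left them, time stands still between calls to the robot, and variables do not carry over. Pictures are saved under pics/ and viewed, and the job is handed in when it is done.

```bash
mkdir -p pics; ls; python3 - <<'E'
from cell import manip,cams
import cv2,numpy as np
s=manip.state();print(s['clock'],s['tool_pos'],s['tcp_rot'],s['gripper_width'],s['contact_force'])
for n in ['side','top']:
    c=cams.capture(n);cv2.imwrite(f'pics/{n}0.png',c['image']);np.savez(f'{n}0.npz',**c)
    print(n,c['intrinsics'],c['position'],c['orientation'])
E
```

```text
pics
0.0 [ 0.19011387 -0.64694484  0.23739707] [ 2.06878832  0.29994947 -2.06931837] 0.08748836265899224 [-0.40410985 -0.12597007 -0.178221  ]
side [[477.65921892   0.         273.99184372]
 [  0.         477.65921892 208.75173654]
 [  0.           0.           1.        ]] [0.07527775 0.99764326 0.84625553] [-0.74000926  2.44897845 -1.33223843]
top [[535.13484102   0.         271.56703146]
 [  0.         535.13484102 217.64222696]
 [  0.           0.           1.        ]] [0.47828791 0.08079096 1.57858371] [-2.13458936  2.18685544 -0.0992344 ]
```

View pics/side0.png

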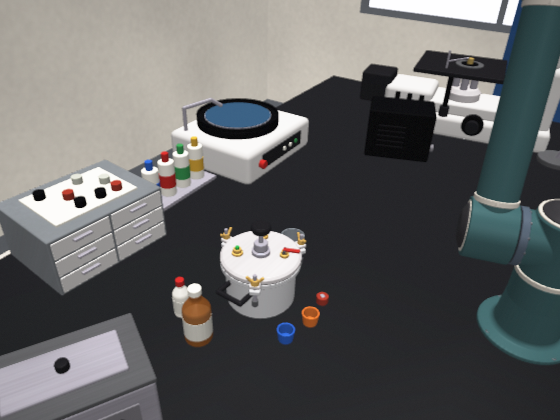

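View pics/top0.png

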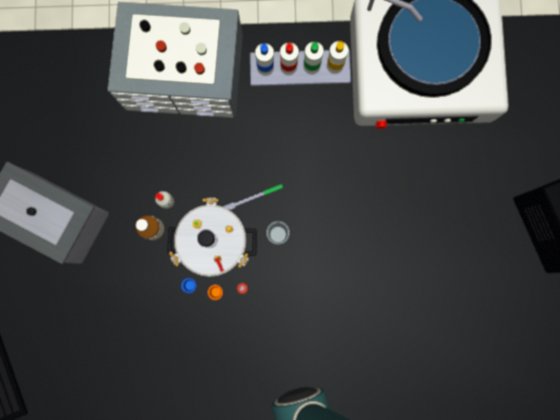

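```bash
cat > h.py <<'E'
import numpy as np,cv2
from scipy.spatial.transform import Rotation as R
def world(c,u,v,z=None):
    K=c['intrinsics'];r=R.from_rotvec(c['orientation']).as_matrix()
    d=r@np.linalg.solve(K,[u,v,1.]); p=np.asarray(c['position'])
    t=c['z_map'][int(round(v)),int(round(u))] if z is None else (z-p[2])/d[2]
    return p+d*t
def proj(c,P):
    r=R.from_rotvec(c['orientation']).as_matrix();q=r.T@(np.asarray(P)-c['position']);q=c['intrinsics']@q;return q[:2]/q[2]
E
python3 - <<'E'
import cv2
a=cv2.imread('pics/side0.png')[210:320,195:335];cv2.imwrite('pics/side0c.png',cv2.resize(a,None,fx=5.5,fy=5.4,interpolation=cv2.INTER_CUBIC))
a=cv2.imread('pics/top0.png')[180:305,130:300];cv2.imwrite('pics/top0c.png',cv2.resize(a,None,fx=4.6,fy=4.6,interpolation=cv2.INTER_CUBIC))
E
```

```text
(no output)
```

View pics/side0c.png

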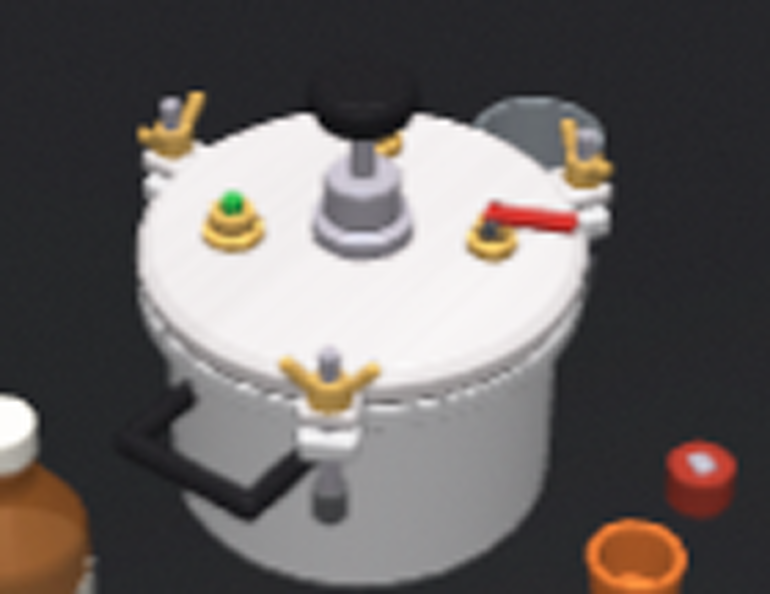

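View pics/top0c.png

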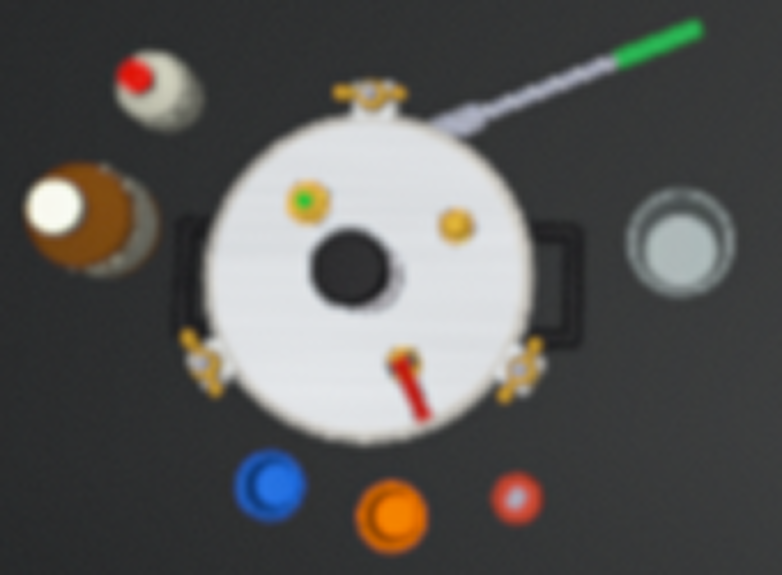

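The top view shows the knob at about (206,238), the pin at (196,223.5) and the lid centre at (210,240). In the side view the knob is near (261,229) and the green pin at (237,247).

```bash
python3 - <<'E'
from h import *
np.set_printoptions(precision=4,suppress=True)
T=dict(np.load('top0.npz'));S=dict(np.load('side0.npz'))
print('knob top depth',world(T,206,238),'z225',world(T,206.1,238,.225))
# all points
def cloud(c):
    v,u=np.mgrid[0:420,0:560];z=c['z_map'];r=R.from_rotvec(c['orientation']).as_matrix()
    q=np.stack([u,v,np.ones_like(u)],-1)@np.linalg.inv(c['intrinsics']).T*z[...,None]
    return q@r.T+c['position']
for n,c in (('T',T),('S',S)):
    P=cloud(c);k0=world(T,206.1,238,.225)
    d=np.hypot(P[...,0]-k0[0],P[...,1]-k0[1])
    m=(d<.04)&(P[...,2]>.205)&(P[...,2]<.26)
    print(n,m.sum(),P[m].min(0),P[m].max(0),np.median(P[m],0))
    m2=(d<.03)&(P[...,2]>np.percentile(P[m][:,2],60)-.003)
    print('  topcentre',P[m2].mean(0), m2.sum())
    m=(d<.11)&(abs(P[...,2]-.146)<.005)
    xy=(P[m][:,:2]).astype(np.float32);print('  lid',cv2.minEnclosingCircle(xy),np.median(P[m][:,2]))
for u,v,z in [(196.1,223.5,.166),(221+0,268,.167)]: print(world(T,u,v,z),world(T,u,v))
print('side proj knob',proj(S,[*k0[:2],.225]))
k=k0[:2]; p=world(T,196.1,223.5,.166)[:2]-k;print('pin rel',p,np.hypot(*p),np.degrees(np.arctan2(p[1],p[0])))
for name,u,v,z in [('levertip',130+425/4.6,180+417/4.6,.167),('lever in',130+400/4.6,180+365/4.6,.167),('valve',130+456/4.6,180+225/4.6,.169)]:
    q=world(T,u,v,z)[:2]-k;print(name,q,np.hypot(*q),np.degrees(np.arctan2(q[1],q[0])))
print('handle/bottle',world(T,147,226,.15))
print(T['z_map'][225:252:3,196:218:3])
E
```

```text
knob top depth [0.5739 0.2653 0.2233] z225 [0.5738 0.2648 0.225 ]
T 255 [0.5535 0.2447 0.2136] [0.5974 0.2892 0.2321] [0.5745 0.2662 0.2245]
  topcentre [0.5751 0.2662 0.2256] 199
  lid ((0.5715216398239136, 0.2640366852283478), 0.10759605467319489) 0.14613204713244943
S 262 [0.5512 0.2506 0.2094] [0.5945 0.2936 0.228 ] [0.5701 0.2775 0.2243]
  topcentre [0.5726 0.2729 0.2251] 184
  lid ((0.5729789733886719, 0.26473477482795715), 0.10905661433935165) 0.14658206153232484
[0.6172 0.2991 0.166 ] [0.6167 0.2983 0.1706]
[0.4979 0.2343 0.167 ] [0.4978 0.2338 0.171 ]
side proj knob [261.5571 223.903 ]
pin rel [0.0434 0.0342] 0.05527508275076198 38.26158813487683
levertip [-0.0829 -0.0341] 0.08966701055702099 -157.64451088563112
lever in [-0.0529 -0.0202] 0.0566620231897459 -159.14213597022726
valve [ 0.0265 -0.0537] 0.059887839135982245 -63.6886681294718
handle/bottle [0.6153 0.4339 0.15  ]
[[1.4236 1.4248 1.4365 1.4385 1.4428 1.4388 1.4401 1.447 ]
 [1.44   1.4429 1.4412 1.4391 1.4403 1.4444 1.4393 1.4441]
 [1.4411 1.4441 1.3586 1.356  1.3615 1.3615 1.4399 1.4415]
 [1.4426 1.3606 1.3581 1.3607 1.3576 1.3601 1.4265 1.4356]
 [1.4414 1.3577 1.3649 1.3608 1.3595 1.3583 1.3639 1.4421]
 [1.4347 1.3539 1.3508 1.3614 1.3621 1.3535 1.3565 1.4299]
 [1.4297 1.3607 1.357  1.3534 1.3632 1.3587 1.4302 1.4348]
 [1.4372 1.4395 1.4368 1.3617 1.3584 1.4246 1.4292 1.4341]
 [1.4359 1.4339 1.4325 1.4328 1.4297 1.4278 1.4364 1.4333]]
```

```bash
python3 - <<'E'
from h import *
T=dict(np.load('top0.npz'));S=dict(np.load('side0.npz'))
for c in (T,S):
    v,u=np.mgrid[0:420,0:560];r=R.from_rotvec(c['orientation']).as_matrix()
    P=(np.stack([u,v,np.ones_like(u)],-1)@np.linalg.inv(c['intrinsics']).T*c['z_map'][...,None])@r.T+c['position']
    P=P[c['z_map']>0]
    print('cols y from .5 down, rows x .2..1')
    for x in np.arange(.1,1.,.1):
        print('%.1f'%x,[ '%.2f'%max(P[(abs(P[:,0]-x)<.05)&(abs(P[:,1]-y)<.05)][:,2],default=-1) for y in np.arange(.5,-.85,-.1)])
from cell import inverse_kinematics,manip
st=manip.state();r0=R.from_rotvec(st['tcp_rot']);print(r0.as_matrix().round(3))
for dy in np.arange(-3.2,3.2,.4):
    q=inverse_kinematics([.574,.265,.3],(R.from_euler('z',dy)*r0).as_rotvec());print(round(dy,2),None if q is None else np.round(q,2))
E
```

```text
cols y from .5 down, rows x .2..1
0.1 ['0.01', '0.01', '0.01', '0.01', '0.31', '0.01', '0.01', '0.01', '0.01', '0.01', '0.01', '0.01', '0.01', '-1.00']
0.2 ['0.01', '0.01', '0.01', '0.01', '0.35', '0.52', '0.01', '0.01', '0.01', '0.01', '0.01', '0.01', '0.02', '-1.00']
0.3 ['0.01', '0.01', '0.01', '0.01', '0.01', '0.01', '0.01', '0.01', '0.01', '0.02', '0.01', '0.01', '0.01', '-1.00']
0.4 ['0.01', '0.04', '0.04', '0.04', '0.01', '0.01', '0.01', '0.01', '0.02', '0.01', '0.01', '0.02', '0.01', '-1.00']
0.5 ['0.01', '0.18', '0.17', '0.17', '0.10', '0.01', '0.01', '0.01', '0.01', '0.01', '0.01', '0.01', '0.16', '-1.00']
0.6 ['0.15', '0.16', '0.23', '0.23', '0.11', '0.01', '0.01', '0.01', '0.01', '0.01', '0.01', '0.20', '0.17', '-1.00']
0.7 ['0.01', '0.11', '0.17', '0.16', '0.01', '0.01', '0.01', '0.01', '0.01', '0.01', '0.01', '0.20', '0.20', '0.01']
0.8 ['0.01', '0.01', '0.01', '0.01', '0.01', '0.01', '0.01', '0.01', '0.01', '0.01', '0.01', '0.01', '0.01', '0.01']
0.9 ['0.01', '0.01', '0.15', '0.01', '0.01', '0.01', '0.10', '0.13', '0.14', '0.14', '0.13', '0.13', '0.02', '0.01']
cols y 
[... 1002 characters left out ...]
'0.09', '0.01', '0.01', '0.12', '0.13', '0.13', '0.13', '0.13', '0.13', '0.01', '0.01']
[[-0.001  0.282 -0.959]
 [ 0.002 -0.959 -0.282]
 [-1.    -0.002 -0.   ]]
-3.2 [ 0.39  0.15  1.62 -0.    1.36 -1.4 ]
-2.8 [ 0.39  0.15  1.63 -0.    1.36 -1.8 ]
-2.4 [ 0.39  0.15  1.63 -0.    1.36 -2.2 ]
-2.0 None
-1.6 None
-1.2 None
-0.8 [0.39 0.15 1.63 0.   1.36 2.48]
-0.4 [0.39 0.15 1.63 0.   1.36 2.08]
-0.0 [0.39 0.15 1.63 0.   1.36 1.68]
0.4 [0.39 0.15 1.62 0.   1.36 1.28]
0.8 [0.39 0.15 1.62 0.   1.37 0.88]
1.2 [0.39 0.15 1.62 0.   1.37 0.48]
1.6 [0.39 0.15 1.62 0.   1.37 0.08]
2.0 [ 0.39  0.15  1.62 -0.    1.37 -0.32]
2.4 [ 0.39  0.15  1.62 -0.    1.37 -0.72]
2.8 [ 0.39  0.15  1.62 -0.    1.37 -1.12]
```

```bash
python3 - <<'E'
from h import *
from cell import manip,cams
st=manip.state();r0=R.from_rotvec(st['tcp_rot']);rot=(R.from_euler('z',1.6)*r0).as_rotvec()
p=st['tool_pos'];manip.move_linear([p[0],p[1],.34],rate=.2)
manip.set_gripper(0.0,force=20)
manip.move_pose([.574,.265,.34],rot)
manip.move_linear([.574,.265,.245],rate=.15)
manip.dwell(.2)
s=manip.state();print(s['clock'],s['tool_pos'],s['gripper_width'],s['contact_force'],R.from_rotvec(s['tcp_rot']).as_matrix()[:,0])
for n in ['side','top']:
    c=cams.capture(n);a=c['image']
    a=a[170:320,175:345] if n=='side' else a[170:300,130:300]
    cv2.imwrite(f'pics/{n}1.png',cv2.resize(a,None,fx=4.5,fy=4,interpolation=cv2.INTER_CUBIC) if 0 else cv2.resize(a,None,fx=4,fy=4,interpolation=cv2.INTER_CUBIC))
    print(proj(c,s['tool_pos']),proj(c,[.574,.265,.225]))
E
```

```text
6.4917 [0.57482051 0.26534768 0.24667648] 0.000572620350223862 [ 0.73927676 -0.40394173  0.32539719] [ 5.65022416e-04  4.65603984e-04 -9.99999732e-01]
[261.0737498  215.93431673] [261.43720334 223.9101683 ]
[204.70203185 237.01196417] [206.02949398 237.92007501]
```

View pics/side1.png

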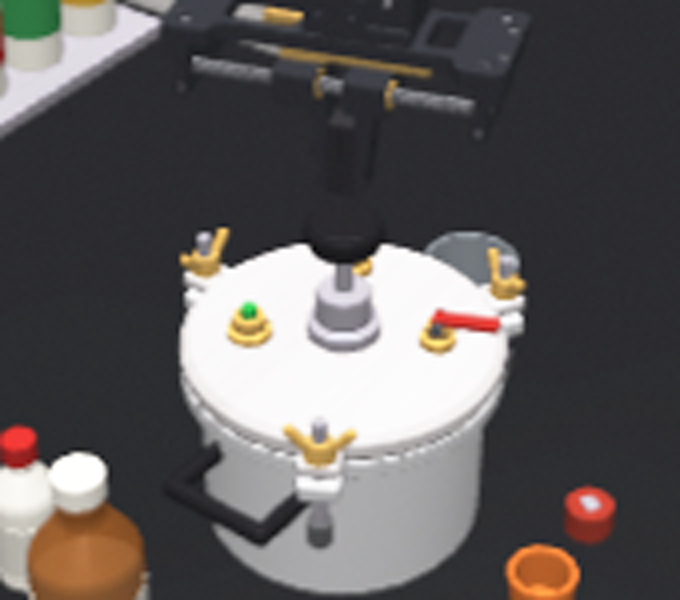

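View pics/top1.png

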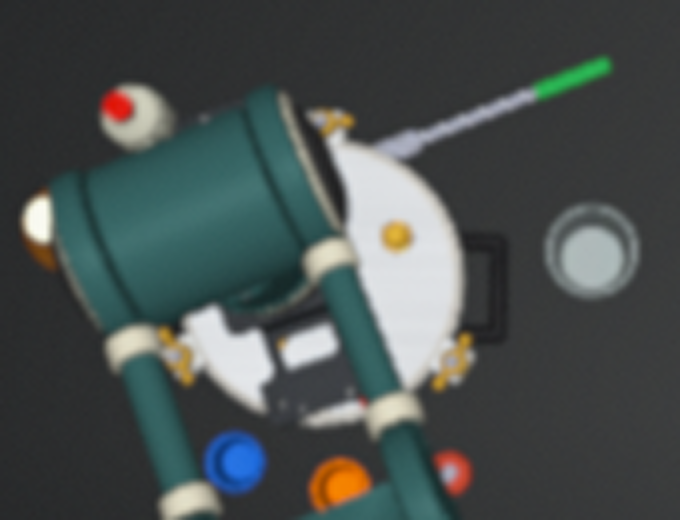

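The fingertips sit over the knob's centre in the side view, at about (345,190) against the knob at (345,230). I'll make the first stroke and watch the force.

```bash
python3 - <<'E'
from h import *
from cell import manip,cams
def rep(t):
    s=manip.state();print(t,round(s['clock'],2),s['tool_pos'].round(4) if hasattr(s['tool_pos'],'round') else s['tool_pos'],np.round(s['contact_force'],1))
x,y=.5735,.265
manip.move_linear([x,y,.224],rate=.1);rep('touch')
for z in (.21,.203,.200,.198):
    manip.move_linear([x,y,z],rate=.08);rep(z)
manip.dwell(.2);rep('dw')
c=cams.capture('side');cv2.imwrite('pics/side2.png',cv2.resize(c['image'][190:270,210:320],None,fx=7,fy=7,interpolation=cv2.INTER_CUBIC))
manip.move_linear([x,y,.235],rate=.1);manip.dwell(.2);rep('up')
c=cams.capture('side');cv2.imwrite('pics/side3.png',cv2.resize(c['image'][190:270,210:320],None,fx=7,fy=7,interpolation=cv2.INTER_CUBIC))
E
```

```text
touch 6.95 [0.5734 0.2649 0.2238] [ 0.8 -0.3  2.1]
0.21 7.28 [0.5739 0.2652 0.2114] [-2.  -0.1  6. ]
0.203 7.53 [0.574  0.2652 0.2051] [-3.1 -0.6  9.1]
0.2 7.78 [0.574  0.2652 0.2026] [-2.5 -0.4  9.6]
0.198 8.03 [0.574  0.2652 0.2008] [-3.2 -1.1 10.6]
dw 8.22 [0.574  0.2653 0.2009] [-2.6 -1.7 10.4]
up 8.99 [0.5728 0.2647 0.2336] [-0.6 -0.4 -0.9]
```

View pics/side2.png

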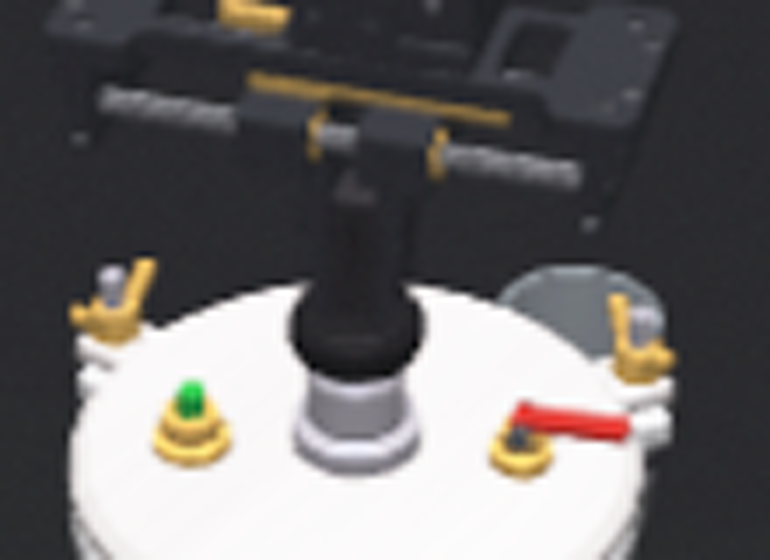

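View pics/side3.png

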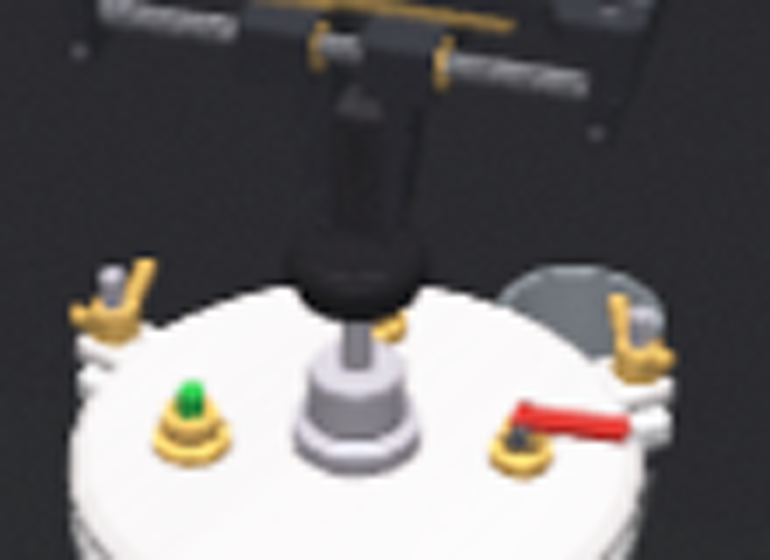

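The knob went down and sprang back, and the pin rose. The reading stopped at about 0.2009, so I'll press slightly deeper. Next are three strokes with a look after each.

```bash
cat > s.py <<'E'
from h import *
from cell import manip,cams
import sys
x,y=.5735,.265
ims=[]
for i in range(int(sys.argv[1])):
    manip.move_linear([x,y,.195],rate=.08);manip.dwell(.2)
    s=manip.state();print(round(s['clock'],2),np.round(s['tool_pos'],4),np.round(s['contact_force'],1))
    manip.move_linear([x,y,.236],rate=.08);manip.dwell(.3)
    c=cams.capture('side');ims.append(cv2.resize(c['image'][235:265,220:300] if 0 else c['image'][225:265,222:252],None,fx=8,fy=8,interpolation=cv2.INTER_CUBIC))
cv2.imwrite(sys.argv[2],np.hstack(ims));print(manip.state()['clock'])
E
python3 s.py 3 pics/s4.png
```

```text
9.89 [0.5746 0.2654 0.2003] [-7.7 -3.  23. ]
11.77 [0.5748 0.2655 0.2003] [-7.3 -2.9 21.9]
13.64 [0.5747 0.2655 0.2003] [-5.8 -3.  21.8]
14.6583
```

View pics/s4.png

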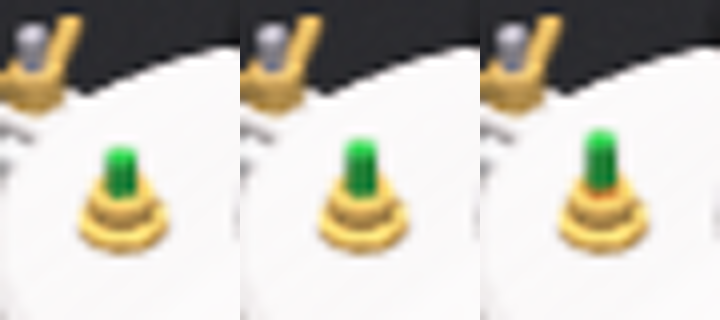

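The pin's top climbs about 1.1 px per stroke, and the orange ring starts to show at (602,192) after the third of these. I'll do two more strokes.

```bash
python3 s.py 2 pics/s5.png
```

```text
15.52 [0.5748 0.2655 0.2004] [-6.1 -3.3 21.7]
17.39 [0.5747 0.2655 0.2003] [-7.3 -3.3 21.4]
18.4083
```

View pics/s5.png

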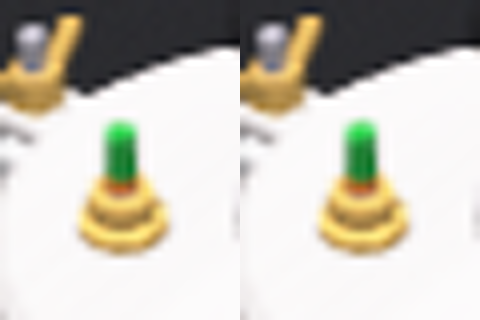

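The last two strokes show the same pin height, so it looks to be at its limit. I'll make one more full stroke to confirm, then retreat and check.

```bash
python3 s.py 1 pics/s6.png; python3 - <<'E'
from h import *
from cell import manip,cams
manip.move_linear([.5735,.265,.34],rate=.2)
rot=manip.state()['tcp_rot']
manip.move_pose([.6,-.12,.36],(R.from_euler('z',-.6)*R.from_rotvec(rot)).as_rotvec());manip.dwell(.3)
s=manip.state();print(s['clock'],s['tool_pos'],s['contact_force'])
S=cams.capture('side');T=cams.capture('top')
cv2.imwrite('pics/side7.png',S['image']);cv2.imwrite('pics/top7.png',T['image'])
cv2.imwrite('pics/pin7.png',np.hstack([cv2.resize(S['image'][215:265,220:280],None,fx=7,fy=7,interpolation=cv2.INTER_CUBIC),cv2.resize(T['image'][205:255,175:229],None,fx=7,fy=7,interpolation=cv2.INTER_CUBIC)]))
for z in (.162,.172,.1795,.182):print(z,proj(S,[.6172,.2991,z]))
z=np.median(T['z_map'][235:242,203:209]);print('knob',world(T,206,238,None), np.median([world(T,u,v)[2] for u in range(202,210) for v in range(234,242)]))
print('pin',[(u,v,world(T,u,v).round(4)) for u in (194,195,196) for v in (222,223,224)])
np.savez('top7.npz',**T)
E
```

```text
19.27 [0.5747 0.2656 0.2003] [-7.  -3.  22.3]
20.2833
22.6917 [ 0.6002127  -0.11912081  0.36000731] [ 0.22078467  1.01241471 -0.07506056]
0.162 [237.75240564 246.99393985]
0.172 [237.64708619 243.5691856 ]
0.1795 [237.56740964 240.97828133]
0.182 [237.54071864 240.11034925]
knob [0.57374757 0.26497858 0.22572378] 0.22568482161905745
pin [(194, 222, array([0.6194, 0.3016, 0.1847])), (194, 223, array([0.6164, 0.301 , 0.1889])), (194, 224, array([0.6148, 0.3027, 0.1784])), (195, 222, array([0.6199, 0.2998, 0.1799])), (195, 223, array([0.6171, 0.2996, 0.1813])), (195, 224, array([0.6148, 0.3002, 0.1772])), (196, 222, array([0.6192, 0.2962, 0.1857])), (196, 223, array([0.617, 0.297, 0.181])), (196, 224, array([0.6146, 0.2974, 0.1788]))]
```

View pics/pin7.png

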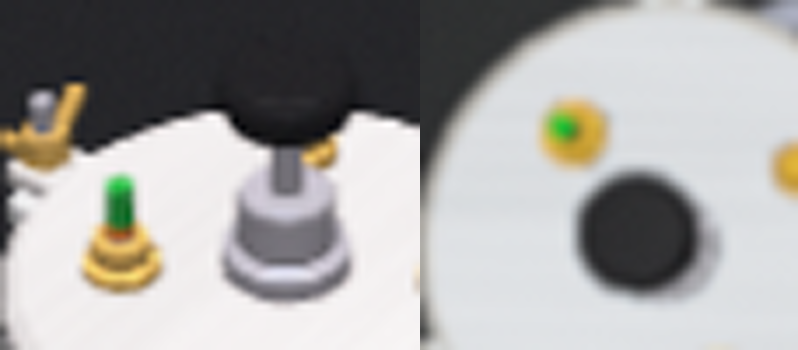

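View pics/side7.png

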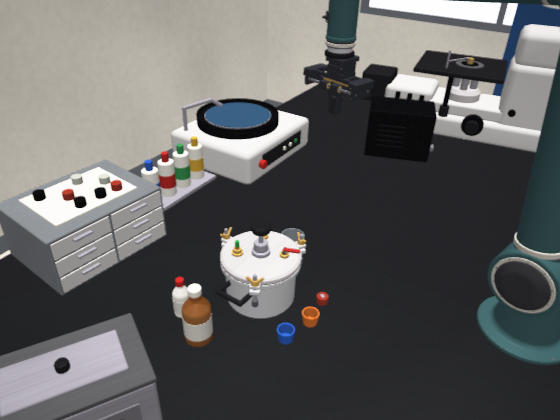

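View pics/top7.png

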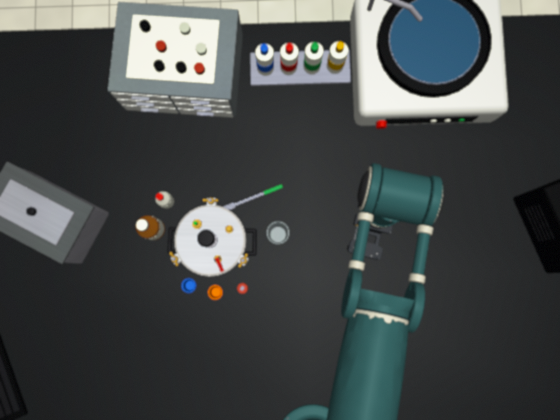

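```bash
python3 - <<'E'
import cv2,numpy as np
a=cv2.imread('pics/s5.png').astype(float);b=cv2.imread('pics/s6.png').astype(float);c=cv2.imread('pics/s4.png').astype(float)
f=lambda i:np.where((i[:,100:140,1]-i[:,100:140,2]>80).any(1))[0].min()/8
print([f(x) for x in (c[:,:240],c[:,240:480],c[:,480:],a[:,:240],a[:,240:],b)])
from cell import order
order.close_job()
E
```

```text
[np.float64(18.625), np.float64(17.625), np.float64(16.5), np.float64(15.5), np.float64(15.375), np.float64(15.375)]
the job is handed in; nothing more can be done
```

I pumped the knob through seven full strokes with the closed fingertips, and the pin now stands fully out. The first stroke bottomed at a reading of about 0.2009 m. The other six pressed to the lower stop at about 0.2003 m with about 22 N. After every stroke the fingers lifted clear so the knob sprang back up. I then took the hand away and handed the job in with about 23 s on the clock.

- **Pin:** Its top rose about 1.1 px per stroke up to the fifth, then did not change over strokes six and seven, so it is at its limit. The side view puts its top at about 0.18 m. The overhead depth readings agree at about 0.181 m but scatter by several mm. The orange ring shows above the housing. At this resolution it is only about 1–2 px tall, so I judged it wholly clear mainly from the pin no longer rising.
- **Knob:** It measures 0.2257 m above the bench, which is fully up.
- **Surroundings:** The release lever lies flat, and the objects round the pot appear unmoved by eye in the before and after pictures. No check failed or disagreed.

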